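# Lock the red amulet plaque into the display rail

### The job

Take the red amulet plaque out of the wooden rack and fix it in the aluminium display rail at the blue mark: lower its foot through the slot with the foot lined up along the slot until its brass collar sits on the rail, then turn it a quarter turn (either way) so the foot catches under both lips and the plaque faces squarely across the rail like the white one already there. Let go of it there, and leave the green plaque in the rack.

Things in the scene. Friction and masses are not known exactly. Their poses are not given: they have to be found in the camera images.
- red_center (a point): Centre of the red plaque's upright panel, where to grip: 16 thick along its x, 44 wide along y, 50 high (z up). Loose, 0.15 kg. Below this point: round brass collar, diameter 64, from 25 to 31; neck, diameter 16; foot from 40 to 50, a bar 52 long along x (square to the panel's faces) and 18 wide along y. A half turn about z makes no difference.
- green_center (a point): Centre of the green plaque's panel; same shape and size as the red one, loose, in the rack's other pocket. To be left there.
- rack: Fixed wooden block 90 (x) x 210 (y) x 40 high; origin at the centre of its underside. Two pockets 100 apart along y hold the red and the green plaque upright, in either order, collars resting on the block's top, feet hanging free in the pockets (62 along x, 28 along y, 24 deep). Lift a plaque 25 or more to clear it.
- rail_mark (a point): Blue stripe on the fixed aluminium rail. Point: slot centre line, top of the lips, 34 above table. x across, y along the slot, z up. Rail 78 wide, 340 long, ends closed; slot 30 wide, lips 4 thick; inside 70 wide, 26 deep: a foot turns freely. Seated, a panel centre is 31 above this point. A white plaque is fixed 155 away to +y.
There are look-alikes about, which are no part of the job. Leave any pink or turquoise look-alike of the part that bears red_center alone.

How it is judged (in metres and radians):
On the way:
1. the red plaque's foot has entered the slot lengthwise (z of red_center in the frame of rail_mark below 0.041 m and x of red_center in the frame of rail_mark between -0.015 and 0.015 m and y of red_center in the frame of rail_mark between -0.1 and 0.1 m and angle between the x axis of red_center and the y axis of rail_mark, either way round below 0.5 rad), for 0.1 s.
At the end, for the whole second after the job is handed in: Red plaque in the rail: panel centre 25 to 37 mm above the mark point, within 20 mm of it along the rail and 12 mm across, upright within 7 degrees, foot across the slot within 15 degrees; green plaque within 30 mm of its start (z of red_center in the frame of rail_mark between 0.025 and 0.037 m and x of red_center in the frame of rail_mark between -0.012 and 0.012 m and y of red_center in the frame of rail_mark between -0.02 and 0.02 m and angle between the x axis of red_center and the x axis of rail_mark, either way round below 0.26 rad and angle between red_center's own z axis and vertical below 0.12 rad and distance of green_center from where it was at the start of the episode below 0.03 m); the robot touches nothing.
It fails at once if the green plaque is taken from its place (moved over 30 mm) (distance of green_center from where it was at the start of the episode above 0.03 m).
It also fails if it takes over 43 s, if anything falls off the work surface, if the arm or the gripper's body presses on something with over 40 N, if the wrist force passes 120 N, or if a joint passes its speed limit or range.

### The arm

A 6-joint arm with a two-finger parallel gripper is mounted at the origin on the work surface. World frame = base frame: x ahead of the robot, y to its left, z up, the work surface at z = 0. Lengths are in mm, angles in rad, forces in N, time in s.
With the tool pointing down it reaches from about 350 to 775 mm from the base axis. Payload 7.3 kg.
Tool frame: the origin (TCP) lies at the very end of the fingers, on their centre line; the grasp point (between the pads) lies 19 mm behind it; z points along the fingers, y is the line along which they close (so a half turn about z gives the same grasp; the last joint's range is limited). The gripper opens to 92 mm and grips with 3 to 60 N. Pads are 19 mm wide; open, the fingers measure 130 mm over their backs; the gripper's body (75 mm by 190 mm) begins 47 mm behind the grasp point.
Start: joints at [1.175, 0.342, 1.524, -0, 1.275, -0.146], TCP at [129.769, 508.729, 226.741] pointing down, gripper open.
Joint ranges: [-2.53, 2.53], [-0.77, 2.02], [0.04, 2.7], [-1, 4.14], [0.28, 2.66], [-3.11, 3.11]. Speed limits (rad/s): [2.57, 2.57, 3.14, 3.14, 3.14, 3.14].

### API

Orientations are given as [roll, pitch, yaw] about the fixed x, y, z axes, in that order (R = Rz(yaw) Ry(pitch) Rx(roll)).
In Python, from plant import get_obs, capture, close_job gives the robot as it stands. The module is installed in compiled form; this text tells all that it offers.
- The arm moves only by the shell command python3 -m handwheel 'ROWS'. ROWS is JSON, a list of rows, each a list of 3 entries, a list of its own where there are three numbers: the turn, a rotation vector about the tool's x, y, z in degrees, then the shift along the tool's x, y, z in m, then the opening, from 0 (shut) to 1 (fully open). A call has 1 to 12 rows; each row is the pose to reach, as a shift and turn from the pose commanded when the call began, along the tool's axes at that moment; what a row does not reach only later rows make up. A row lasts 1/10 s, in which the tool goes at most 50 mm and 8.59 degrees, less where a joint would pass 70% of its speed; a pose out of reach is approached as far as the arm can. A call with a gripper value outside its range is refused whole. The fingers move at their own pace and stop on an object; the grip force is fixed at half the most. Time passes only in rows, so rows that repeat a pose let the fingers close. It gives the time, the measured TCP pose, the force, the opening and the grip force at its end, in the units of the state.
- get_obs(): the state, without advancing time (a new reading comes with each control period).
- capture(name): name is "scene" or "top" or "wrist"; returns a dict with "image" (400x640x3 uint8, red, green, blue), "depth" (400x640 float32, mm along the optical axis (not along the pixel's ray), 0 where there is no reading), "fx", "fy", "cx", "cy" (pixels), "camera_from_world" (4x4, takes a point from world to camera coordinates). Camera axes: x right, y down, z forward; pixel columns grow to the right and rows downward; lengths in mm; the calibration is good to about 2 mm. The wrist camera is an equidistant fisheye: a pixel r from the principal point sees the ray r / f radians off the axis. A picture is of the moment at which its call begins.
- close_job(): hands the job in; it is judged then, once.
The state is a dict: "time": time; "joint_positions": joint angles; "dq": joint speeds; "tau": joint torques, N m; "tool_pos": TCP position; "tcp_rot": TCP orientation; "contact_force": force on the tool from outside, world axes, zero at the start; "moment": the same for the moment, N m; "grip_width": finger opening in mm; "finger_force": force on a finger pad.
Only numpy, scipy, OpenCV 4.12 (cv2) and the standard library are available. Lean on these libraries where they do the work, as an engineer would, in place of code of your own. Each camera call takes 0.05 s, during which the arm holds its last target. There are 200 camera calls.

## Working session

There is one attempt and no reset: what is moved stays moved. The work goes in short steps, Python scripts to look and compute and a shell command to move; the robot and the scene stay as the last step left them, time stands still between calls to the robot, and variables do not carry over. Pictures are saved under pics/ and viewed, at most 10 in all, crops included, and the job is handed in when it is done.

```bash
mkdir -p pics; cat > h.py <<'E'
import numpy as np, cv2
from plant import get_obs, capture
from scipy.spatial.transform import Rotation as R
def world(c, mask=None):
    d=c["depth"]; v,u=np.mgrid[:d.shape[0],:d.shape[1]]
    P=np.stack([(u-c["cx"])/c["fx"]*d,(v-c["cy"])/c["fy"]*d,d,np.ones_like(d)],-1)
    return (P@np.linalg.inv(c["camera_from_world"]).T)[...,:3]
E
python3 - <<'E'
from h import *
o=get_obs(); print({k:np.round(v,3) for k,v in o.items()})
for n in("scene","top"):
    c=capture(n); cv2.imwrite(f"pics/{n}.png",c["image"][...,::-1]); np.savez(n+".npz",**c)
    C=np.linalg.inv(c["camera_from_world"]); print(n,c["fx"],np.round(C,3).tolist())
E
```

```text
{'time': np.float64(0.0), 'joint_positions': array([ 1.175,  0.343,  1.525,  0.   ,  1.275, -0.146]), 'dq': array([ 0.   ,  0.001, -0.001, -0.   , -0.002,  0.   ]), 'tau': array([ 2.0000e-03, -4.3125e+01, -2.4422e+01,  7.2000e-02,  5.6000e-02,
       -0.0000e+00]), 'tool_pos': array([129.602, 508.333, 226.05 ]), 'tcp_rot': array([-3.14 , -0.   ,  2.892]), 'contact_force': array([-0.556, -0.27 ,  0.872]), 'moment': array([-0.026,  0.002,  0.012]), 'finger_force': np.float64(0.0), 'grip_width': np.float64(91.858)}
scene 474.51575432853804 [[0.827, 0.363, -0.43, 875.301], [0.562, -0.547, 0.62, -483.961], [-0.011, -0.754, -0.657, 675.263], [0.0, 0.0, 0.0, 1.0]]
top 376.0464590027255 [[0.001, -0.986, 0.164, 379.803], [-1.0, 0.002, 0.016, 48.219], [-0.016, -0.164, -0.986, 799.495], [0.0, 0.0, 0.0, 1.0]]
```

View pics/scene.png

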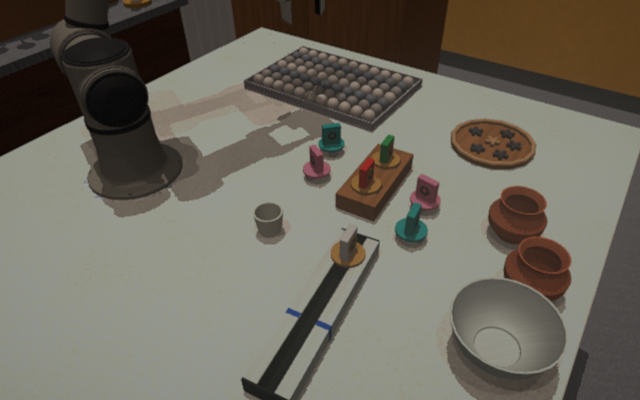

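View pics/top.png

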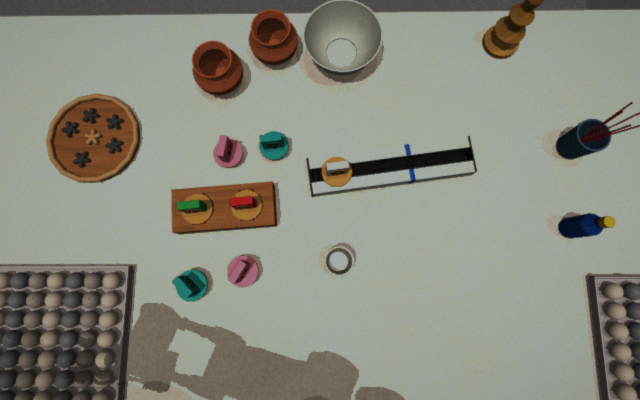

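Scene view: the red plaque stands in the rack at (366,175), green in the other pocket at (387,150), and the blue mark is at (308,319). In the top view they are at (243,202), (191,205) and (409,163). The candidates for red in the top view are the red one at (243,202), pink at (228,150) and (242,270), and turquoise at (273,145) and (190,285). Only the red one is in the rack, so I'll measure it and confirm with a crop.

```bash
python3 - <<'E'
from h import *
for n in("top","scene"):
    c=dict(np.load(n+".npz")); im=c["image"]; W=world(c)
    hsv=cv2.cvtColor(im,cv2.COLOR_RGB2HSV); h,s,v=[hsv[...,i].astype(int) for i in range(3)]
    roi=np.zeros(h.shape,bool)
    if n=="top": roi[170:245,160:290]=1
    else: roi[130:220,330:415]=1
    ms={"red":roi&((h<4)|(h>175))&(s>190)&(v>110),"green":roi&(h>50)&(h<75)&(s>150)&(v>70),"blue":(h>108)&(h<125)&(s>150)&(v>80)}
    if n=="top": ms["blue"][:,440:]=0; ms["blue"][:130]=0
    for k,m in ms.items():
        P=W[m]; t=P
        if k!="blue":
            zt=np.percentile(P[:,2],95); t=P[P[:,2]>zt-4]
        r=cv2.minAreaRect(t[:,:2].astype(np.float32)); print(n,k,m.sum(),"z",np.percentile(P[:,2],[5,50,95]).round(1),"top rect",np.round(r[0],1),np.round(r[1],1),round(r[2],1),"mean",t.mean(0).round(1))
    # rack top & rail lips by depth
    z=W[...,2]
    if n=="top":
        a=np.zeros(h.shape,bool); a[175:240,165:285]=1
        m=a&(abs(z-40)<6)&(s>80); r=cv2.minAreaRect(W[m][:,:2].astype(np.float32)); print("rack",r,np.median(z[m]))
        a[:]=0; a[130:200,300:485]=1
        m=a&(abs(z-34)<5); r=cv2.minAreaRect(W[m][:,:2].astype(np.float32)); print("rail",r,np.median(z[m]))
        # slot: dark floor
        m=a&(v<45); m[:, :360]=0; m[:,465:]=0; r=cv2.minAreaRect(np.argwhere(m)[:,::-1].astype(np.float32)); print("slot px",r, m.sum(), np.median(z[m]))
c=dict(np.load("top.npz"));s=dict(np.load("scene.npz"))
a=cv2.resize(c["image"][125:245,160:490],None,fx=2.4,fy=2.4,interpolation=2); b=cv2.resize(s["image"][120:220,320:450],None,fx=2.9,fy=2.9,interpolation=2)
o=np.zeros((a.shape[0]+b.shape[0],a.shape[1],3),np.uint8); o[:a.shape[0]]=a; o[a.shape[0]:,:b.shape[1]]=b
cv2.imwrite("pics/crop.png",o[...,::-1])
E
```

```text
top red 166 z [93.5 95.7 97.7] top rect [452.4 131.9] [219.1  33.6] 57.8 mean [499.  206.4 104.9]
top green 149 z [93.9 95.8 98.1] top rect [492.7 308.9] [13.6 39.5] 5.1 mean [492.9 309.3  96. ]
top blue 76 z [31.7 33.8 35.4] top rect [ 592.4 -129.6] [76.9  7.8] 8.2 mean [ 590.8 -129.9   33.8]
rack ((498.3469543457031, 259.0682373046875), (90.60694122314453, 210.51380920410156), 4.579071998596191) 40.08214771615803
rail ((587.6013793945312, -90.06300354003906), (79.11203002929688, 348.6717224121094), 7.822981357574463) 33.715063736408865
slot px ((412.99188232421875, 168.27383422851562), (26.392112731933594, 106.55928802490234), 82.23483276367188) 1318 4.355992276133975
scene red 24 z [93.5 94.5 96.5] top rect [503.6 211.4] [10.4 34.1] 4.3 mean [503.7 210.3  94.6]Traceback (most recent call last):
  File "<stdin>", line 13, in <module>
    return _quantile_unchecked(
        a, q, axis, out, overwrite_input, method, keepdims, weights)
    return _ureduce(a,
                    func=_quantile_ureduce_func,
    ...<5 lines>...
                    overwrite_input=overwrite_input,
                    method=method)
    r = func(a, **kwargs)
    result = _quantile(arr,
                       quantiles=q,
    ...<2 lines>...
                       out=out,
                       weights=wgt)
    slices_having_nans = np.isnan(arr[-1, ...])
                                  ~~~^^^^^^^^^
IndexError: index -1 is out of bounds for axis 0 with size 0
```

```bash
python3 - <<'E'
from h import *
c=dict(np.load("top.npz"));s=dict(np.load("scene.npz"))
im=c["image"]; W=world(c); hsv=cv2.cvtColor(im,cv2.COLOR_RGB2HSV).astype(int); h,sa,v=hsv[...,0],hsv[...,1],hsv[...,2]
for k,m in {"red":((h<5)|(h>174))&(sa>170)&(v>90),"green":(h>50)&(h<75)&(sa>130)}.items():
    m=m.copy();m[:175]=0;m[245:]=0;m[:,:165]=0;m[:,285:]=0
    m&=abs(W[...,2]-96)<5
    m=m&(cv2.morphologyEx(m.astype(np.uint8),cv2.MORPH_OPEN,np.ones((3,3)))>0)
    # pixels cast to z=96 plane
    r=cv2.minAreaRect(W[m][:,:2].astype(np.float32)); print(k,m.sum(),r)
    q=W[m][:,:2]; w,V=np.linalg.eigh(np.cov((q-q.mean(0)).T)); print(q.mean(0),np.degrees(np.arctan2(V[1,0],V[0,0])))
a=cv2.resize(c["image"][125:245,160:490],None,fx=2.4,fy=2.4,interpolation=2); b=cv2.resize(s["image"][120:220,320:450],None,fx=2.9,fy=2.9,interpolation=2)
o=np.zeros((a.shape[0]+b.shape[0],a.shape[1],3),np.uint8); o[:a.shape[0]]=a; o[a.shape[0]:,:b.shape[1]]=b
cv2.imwrite("pics/crop.png",o[...,::-1])
E
```

```text
red 168 ((500.6220703125, 208.16534423828125), (15.152995109558105, 42.47334671020508), 4.904940605163574)
[500.26429109 208.3759622 ] -175.24803266919278
green 180 ((493.2664489746094, 309.2536315917969), (15.331039428710938, 42.040950775146484), 6.375603199005127)
[493.0554498  308.89311569] -173.29975510472306
```

View pics/crop.png

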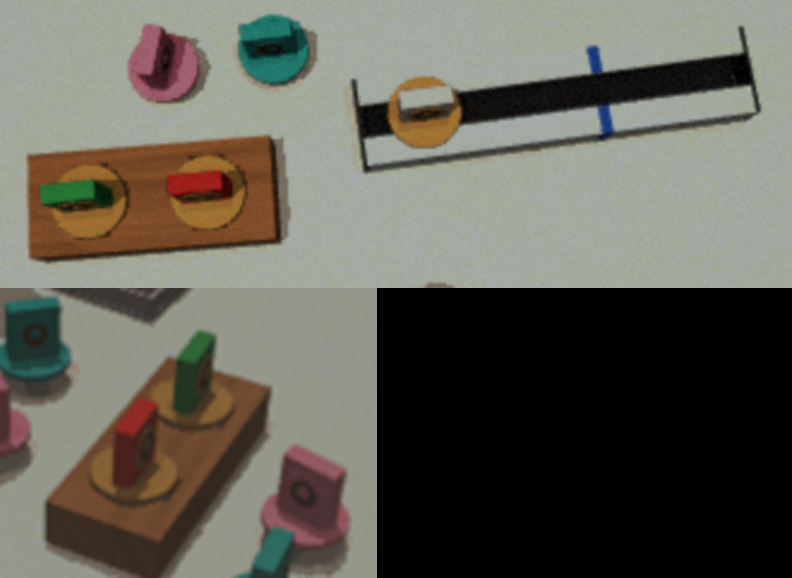

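The crop confirms it: the red plaque with a brass collar stands in the rack's −y pocket at crop (200,185), next to green at (75,195). The pink and turquoise ones are on the table, and the blue mark is free. Next I'll compute the moves.

```bash
cat > go.py <<'E'
# python3 go.py cx cy cz cpsi(deg) tx ty tz tpsi : shift/turn from commanded pose to target
import sys,numpy as np
a=np.array(sys.argv[1:],float); p=np.radians(a[3]); d=(a[4:7]-a[:3])/1e3
x=np.array([np.cos(p),np.sin(p),0]); y=np.array([np.sin(p),-np.cos(p),0])
print("turn z %.2f"%(a[3]-a[7]),"shift",np.round([d@x,d@y,-d[2]],4))
E
python3 go.py 129.77 508.73 226.74 165.7 500.6 208.2 150 94.9
```

```text
turn z 70.80 shift [-0.4336 -0.1996  0.0767]
```

```bash
python3 -m handwheel '[[[0,0,70.8],[-0.4336,-0.1996,0.0767],1],[[0,0,70.8],[-0.4336,-0.1996,0.0767],1],[[0,0,70.8],[-0.4336,-0.1996,0.0767],1],[[0,0,70.8],[-0.4336,-0.1996,0.0767],1],[[0,0,70.8],[-0.4336,-0.1996,0.0767],1],[[0,0,70.8],[-0.4336,-0.1996,0.0767],1],[[0,0,70.8],[-0.4336,-0.1996,0.0767],1],[[0,0,70.8],[-0.4336,-0.1996,0.0767],1],[[0,0,70.8],[-0.4336,-0.1996,0.0767],1],[[0,0,70.8],[-0.4336,-0.1996,0.0767],1],[[0,0,70.8],[-0.4336,-0.1996,0.0767],1],[[0,0,70.8],[-0.4336,-0.1996,0.0767],1]]'
```

```text
time: 1.3
tool_pos: [500.3, 207.6, 149.3]
tcp_rot: [-3.14, -0.0, 1.654]
contact_force: [0.9, -0.2, 0.0]
grip_width: 91.7
finger_force: 0.0
```

```bash
python3 - <<'E'
from h import *
c=capture("wrist"); cv2.imwrite("pics/w1.png",c["image"][...,::-1]); np.savez("w1.npz",**c)
print(c["fx"],c["cx"],c["cy"],np.linalg.inv(c["camera_from_world"]).round(3).tolist())
# red top pixels -> equidistant rays -> z=96 plane
hsv=cv2.cvtColor(c["image"],cv2.COLOR_RGB2HSV).astype(int);h,s,v=hsv[...,0],hsv[...,1],hsv[...,2]
T=np.linalg.inv(c["camera_from_world"])
vv,uu=np.mgrid[:400,:640]; x=(uu-c["cx"])/c["fx"]; y=(vv-c["cy"])/c["fy"]; r=np.hypot(x,y)+1e-9
D=np.stack([np.sin(r)*x/r,np.sin(r)*y/r,np.cos(r)],-1)
m=((h<5)|(h>174))&(s>170)&(v>60)
Z=c["depth"]; P=(D/np.maximum(D[...,2:],.05)*Z[...,None])@T[:3,:3].T+T[:3,3]
print(m.sum(), np.argwhere(m).min(0),np.argwhere(m).max(0), np.percentile(P[m][:,2],[5,50,95]))
t=m&(abs(P[...,2]-96)<3); print(t.sum(),cv2.minAreaRect(P[t][:,:2].astype(np.float32)))
E
```

```text
309.70691628693146 320.8572768609365 200.1692963796031 [[0.997, 0.081, 0.021, 495.922], [0.083, -0.962, -0.262, 278.662], [-0.001, 0.263, -0.965, 306.651], [0.0, 0.0, 0.0, 1.0]]
1427 [177 313] [244 334] [70.65994761 95.00695873 96.25023131]
1222 ((503.4495544433594, 208.96945190429688), (15.210116386413574, 43.88799285888672), 5.476563930511475)
```

View pics/w1.png

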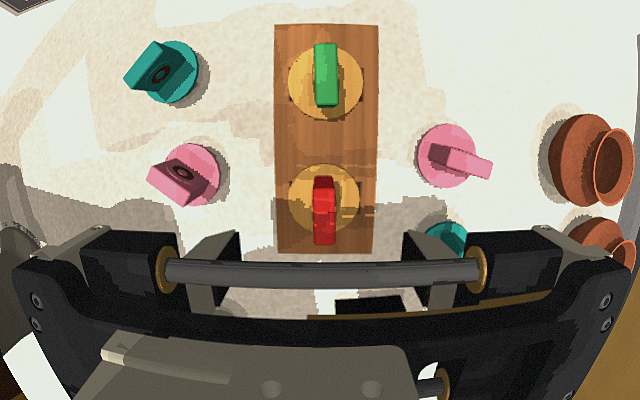

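Wrist view: red is at (324,210), centred between the fingers at columns 232 and 408. I'll shift about 1.5 mm, go down and close.

```bash
python3 -m handwheel '[[[0,0,-0.3],[0.0003,0.0015,0.04],1],[[0,0,-0.3],[0.0003,0.0015,0.07],1],[[0,0,-0.3],[0.0003,0.0015,0.094],1],[[0,0,-0.3],[0.0003,0.0015,0.094],1],[[0,0,-0.3],[0.0003,0.0015,0.094],0],[[0,0,-0.3],[0.0003,0.0015,0.094],0],[[0,0,-0.3],[0.0003,0.0015,0.094],0],[[0,0,-0.3],[0.0003,0.0015,0.094],0],[[0,0,-0.3],[0.0003,0.0015,0.094],0],[[0,0,-0.3],[0.0003,0.0015,0.094],0],[[0,0,-0.3],[0.0003,0.0015,0.094],0],[[0,0,-0.3],[0.0003,0.0015,0.094],0]]'
```

```text
time: 2.55
tool_pos: [502.1, 208.5, 56.0]
tcp_rot: [-3.142, -0.0, 1.661]
contact_force: [0.2, -0.4, -0.2]
grip_width: 32.5
finger_force: 0.0
```

```bash
python3 -m handwheel '[[[0,0,0],[0,0,0],0],[[0,0,0],[0,0,0],0],[[0,0,0],[0,0,0],0],[[0,0,0],[0,0,0],0],[[0,0,0],[0,0,0],0],[[0,0,0],[0,0,0],0]]'; python3 go.py 502.1 208.5 56 95.2 502.1 208.5 120 95.2;  python3 go.py 502.1 208.5 120 95.2 592.7 -129.7 120 7.8
```

```text
time: 3.15
tool_pos: [502.0, 208.6, 56.0]
tcp_rot: [-3.142, -0.0, 1.661]
contact_force: [0.7, -0.3, -1.3]
grip_width: 15.6
finger_force: 30.0
turn z 0.00 shift [ 0.     0.    -0.064]
turn z 87.40 shift [-0.345   0.0596 -0.    ]
```

```bash
python3 -m handwheel '[[[0,0,0],[0,0,-0.02],0],[[0,0,0],[0,0,-0.05],0],[[0,0,0],[0,0,-0.08],0],[[0,0,0],[0,0,-0.104],0],[[0,0,0],[0,0,-0.104],0]]' && python3 -m handwheel '[[[0,0,8],[-0.03,0.005,0],0],[[0,0,16],[-0.065,0.0112,0],0],[[0,0,24],[-0.1,0.0173,0],0],[[0,0,32],[-0.135,0.0233,0],0],[[0,0,40],[-0.17,0.0294,0],0],[[0,0,48],[-0.205,0.0354,0],0],[[0,0,56],[-0.24,0.0415,0],0],[[0,0,64],[-0.275,0.0475,0],0],[[0,0,72],[-0.31,0.0536,0],0],[[0,0,80],[-0.335,0.058,0],0],[[0,0,87.4],[-0.345,0.0596,0],0],[[0,0,87.4],[-0.345,0.0596,0],0]]'; python3 -m handwheel '[[[0,0,0],[0,0,0],0],[[0,0,0],[0,0,0],0],[[0,0,0],[0,0,0],0]]'
python3 - <<'E'
from h import *
ims=[]
for n in("top","scene","wrist"):
    c=capture(n); np.savez(n+"2.npz",**c); ims.append(c["image"])
a=cv2.resize(ims[0][100:240,290:500],(420,280)); b=cv2.resize(ims[1][170:400,200:400],(345,400))[:280]; w=cv2.resize(ims[2],(480,300))
o=np.zeros((580,780,3),np.uint8); o[:280,:420]=a; o[:280,425:770]=b; o[280:,:480]=w
cv2.imwrite("pics/c2.png",o[...,::-1])
E
```

```text
time: 3.65
tool_pos: [503.7, 209.1, 163.1]
tcp_rot: [3.135, -0.001, 1.661]
contact_force: [0.1, -0.7, -1.8]
grip_width: 15.9
finger_force: 30.0
time: 4.85
tool_pos: [591.9, -131.1, 157.8]
tcp_rot: [-3.14, 0.003, 0.132]
contact_force: [-0.0, 1.1, -2.7]
grip_width: 15.9
finger_force: 30.0
time: 5.15
tool_pos: [592.4, -128.6, 159.8]
tcp_rot: [-3.141, 0.0, 0.139]
contact_force: [0.1, -0.1, -1.8]
grip_width: 15.9
finger_force: 30.0
```

View pics/c2.png

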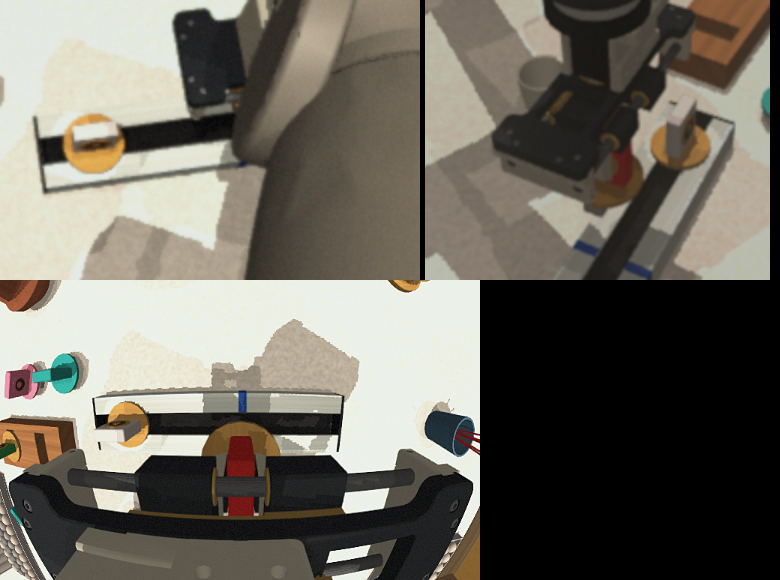

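Views: red is held above the rail. In the wrist tile the panel is at (240,475), the stripe at (242,402), and the slot runs across the picture in line with the fingers. I'll measure the slot line and stripe with the wrist camera.

```bash
cat >> h.py <<'E'
def fish(c):
    T=np.linalg.inv(c["camera_from_world"])
    vv,uu=np.mgrid[:400,:640]; x=(uu-c["cx"])/c["fx"]; y=(vv-c["cy"])/c["fy"]; r=np.hypot(x,y)+1e-9
    D=np.stack([np.sin(r)*x/r,np.sin(r)*y/r,np.cos(r)],-1)@T[:3,:3].T
    return D,T[:3,3]
def plane(c,z):
    D,o=fish(c); return o+D*((z-o[2])/D[...,2])[...,None]
E
python3 - <<'E'
from h import *
c=dict(np.load("wrist2.npz")); im=c["image"]; hsv=cv2.cvtColor(im,cv2.COLOR_RGB2HSV).astype(int);h,s,v=hsv[...,0],hsv[...,1],hsv[...,2]
P=plane(c,34)
a=np.zeros(h.shape,bool); a[145:230,100:480]=1
b=a&(h>105)&(h<128)&(s>140)&(v>60); b[175:]=0
print("blue",b.sum(),cv2.minAreaRect(P[b][:,:2].astype(np.float32)),P[b].mean(0))
# slot: project into rail frame, dark fraction profile by across-coordinate
th=np.radians(7.8); ex=np.array([np.cos(th),np.sin(th)]); ey=np.array([-ex[1],ex[0]])
def edge(pred,lo,hi):
    # per column: transitions
    E=[]
    for u in range(lo,hi):
        col=pred[150:225,u]; 
        i=np.flatnonzero(col)
        if len(i): E.append((u,150+i[0],150+i[-1]))
    return np.array(E)
d=(v<50)
for lo,hi in((200,262),(380,440)):
    print([ (u,list(v[155:235:5,u])) for u in (lo+10,hi-10)])
    E=edge(d&(np.arange(400)[:,None]>168),lo,hi)
    for k in(1,2):
        Q=P[E[:,k],E[:,0]][:,:2]; q=(Q-[592.7,-129.7]); print(lo,"edge",k,"x",np.median(q@ex),np.polyfit(q@ey,q@ex,1))
W=P[...,:2]-[592.7,-129.7]
# collar: orange pixels held, outline
o=(h>8)&(h<25)&(s>130)&(v>90); o[:190]=0;o[245:]=0;o[:,:250]=0;o[:,390:]=0
t=np.array(get_obs()["tool_pos"]); zc=160+15-25
Pc=plane(c,zc); Q=Pc[o][:,:2]; print("collar",o.sum(),t.round(1)); f=np.array(t[:2])
q=(Q-f); print("across range",(q@ex).max(),"along range",(q@ey).min(),(q@ey).max())
E
```

```text
blue 267 ((624.6254272460938, -125.37771606445312), (24.27958869934082, 8.364031791687012), 7.936532974243164) [ 624.56979266 -125.43065456   34.        ]
[(210, [np.int64(239), np.int64(237), np.int64(232), np.int64(231), np.int64(231), np.int64(18), np.int64(22), np.int64(21), np.int64(17), np.int64(23), np.int64(34), np.int64(227), np.int64(236), np.int64(226), np.int64(231), np.int64(241)]), (252, [np.int64(240), np.int64(239), np.int64(234), np.int64(230), np.int64(241), np.int64(38), np.int64(36), np.int64(30), np.int64(16), np.int64(25), np.int64(28), np.int64(237), np.int64(241), np.int64(239), np.int64(236), np.int64(240)])]
200 edge 1 x 17.05162018520391 [5.53323692e-04 1.70590031e+01]
200 edge 2 x -10.201728961220237 [-4.93914363e-03 -9.76251548e+00]
[(390, [np.int64(176), np.int64(184), np.int64(182), np.int64(182), np.int64(189), np.int64(29), np.int64(29), np.int64(39), np.int64(33), np.int64(26), np.int64(15), np.int64(237), np.int64(255), np.int64(155), np.int64(153), np.int64(175)]), (430, [np.int64(203), np.int64(182), np.int64(184), np.int64(185), np.int64(180), np.int64(28), np.int64(20), np.int64(23), np.int64(26), np.int64(23), np.int64(28), np.int64(171), np.int64(182), np.int64(174), np.int64(168), np.int64(246)])]
380 edge 1 x 17.10140155647114 [1.36697099e-02 1.82682085e+01]
380 edge 2 x -9.876450101172448 [ 1.23748182e-03 -9.77593508e+00]
collar 2698 [ 592.6 -129.   160.1]
across range 32.35690300161806 along range -29.906157835961302 30.95299584173939
```

```bash
python3 - <<'E'
from h import *
th=np.radians(7.8); ex=np.array([np.cos(th),np.sin(th)]); ey=np.array([-ex[1],ex[0]])
for n in("scene","top"):
    c=dict(np.load(n+".npz")); W=world(c); hsv=cv2.cvtColor(c["image"],cv2.COLOR_RGB2HSV).astype(int);h,s,v=hsv[...,0],hsv[...,1],hsv[...,2]
    q=(W[...,:2]-[592.7,-129.7]); A=q@ex; L=q@ey
    m=(abs(W[...,2]-34)<6)&(abs(A)<60)&(abs(L)<100)
    print(n,"z",np.median(W[m][:,2]),"A pct",np.percentile(A[m],[0.5,2,98,99.5]).round(1))
    hist,_=np.histogram(A[m],np.arange(-50,51,2)); print(hist)
    b=m&(h>105)&(h<128)&(s>130); print("blue",b.sum(),A[b].mean(),A[b].min(),A[b].max(),L[b].mean())
E
```

```text
scene z 32.506763128987416 A pct [-34.8 -34.   42.8  43.1]
[  0   0   0   0   0   0   0  69 121 133 131 122 131 120 137 120 131 135
 121 141   2   0   0   0   0   0   0   0   0   0   0   0   0   0  88 141
 130 134 141 135 146 135 136 135 146 140 143   0   0   0]
blue 98 5.458026965975678 -34.701012864069405 41.89235712343786 0.47876426268467415
top z 33.65714956601357 A pct [-38.8 -38.5  38.5  39.3]
[ 0  0  0  0  0 76 88 89 91 87 90 95 85 94 87 90 90 65  0  0  0  0  0  0
  0  0  0  0  0  0  0  0 67 91 84 89 88 82 84 93 83 89 81 87 68  0  0  0
  0  0]
blue 87 -1.5516603717993314 -38.72424783750398 38.123088391723115 -0.04892912182118148
```

```bash
python3 -m handwheel '[[[0,0,0],[0.002,0.0005,0.03],0],[[0,0,0],[0.002,0.0005,0.06],0],[[0,0,0],[0.002,0.0005,0.08],0],[[0,0,0],[0.002,0.0005,0.086],0],[[0,0,0],[0.002,0.0005,0.089],0],[[0,0,0],[0.002,0.0005,0.092],0],[[0,0,0],[0.002,0.0005,0.094],0],[[0,0,0],[0.002,0.0005,0.096],0],[[0,0,0],[0.002,0.0005,0.098],0],[[0,0,0],[0.002,0.0005,0.098],0]]'
```

```text
time: 6.3
tool_pos: [594.6, -129.9, 62.0]
tcp_rot: [-3.141, 0.0, 0.136]
contact_force: [-0.6, 0.8, -1.5]
grip_width: 16.1
finger_force: 30.0
```

The foot is inside the slot and the force hasn't changed. I'll lower it until the collar seats.

```bash
python3 -m handwheel '[[[0,0,0],[0,0,0.003],0],[[0,0,0],[0,0,0.006],0],[[0,0,0],[0,0,0.008],0],[[0,0,0],[0,0,0.010],0],[[0,0,0],[0,0,0.011],0],[[0,0,0],[0,0,0.0115],0],[[0,0,0],[0,0,0.0115],0]]'
```

```text
time: 7.0
tool_pos: [594.6, -129.8, 50.5]
tcp_rot: [-3.142, 0.0, 0.136]
contact_force: [-0.4, -0.0, -2.4]
grip_width: 15.8
finger_force: 30.0
```

```bash
python3 -m handwheel '[[[0,0,0],[0,0,0.0005],0],[[0,0,0],[0,0,0.001],0],[[0,0,0],[0,0,0.001],0]]'; python3 -m handwheel '[[[0,0,0],[0,0,0.0005],0],[[0,0,0],[0,0,0.0005],0]]'
```

```text
time: 7.3
tool_pos: [594.8, -129.9, 50.0]
tcp_rot: [3.141, -0.001, 0.136]
contact_force: [-0.8, 0.5, 2.3]
grip_width: 15.7
finger_force: 30.0
time: 7.5
tool_pos: [594.8, -129.9, 50.0]
tcp_rot: [3.141, -0.001, 0.136]
contact_force: [-2.8, 1.1, 6.0]
grip_width: 15.8
finger_force: 30.0
```

The collar is seated at TCP z ≈ 50, with contact at +6 N. I'll relieve it by about 1 mm and make the quarter turn.

```bash
python3 -m handwheel '[[[0,0,0],[0,0,-0.0012],0],[[0,0,-8],[0,0,-0.0012],0],[[0,0,-16],[0,0,-0.0012],0],[[0,0,-24],[0,0,-0.0012],0],[[0,0,-32],[0,0,-0.0012],0]]' && python3 -m handwheel '[[[0,0,-8],[0,0,0],0],[[0,0,-16],[0,0,0],0],[[0,0,-24],[0,0,0],0],[[0,0,-32],[0,0,0],0],[[0,0,-40],[0,0,0],0],[[0,0,-48],[0,0,0],0],[[0,0,-54],[0,0,0],0],[[0,0,-58],[0,0,0],0],[[0,0,-58],[0,0,0],0],[[0,0,-58],[0,0,0],0]]'
```

```text
time: 8.0
tool_pos: [594.7, -129.9, 50.0]
tcp_rot: [3.142, -0.0, 0.7]
contact_force: [-0.0, -0.3, -2.4]
grip_width: 16.0
finger_force: 30.0
time: 9.0
tool_pos: [594.7, -129.8, 50.0]
tcp_rot: [3.142, -0.0, 1.705]
contact_force: [0.3, -1.3, -2.4]
grip_width: 15.8
finger_force: 30.0
```

Yaw is 97.7°, which is square across the rail. I'll seat it lightly, release, then rise.

```bash
python3 -m handwheel '[[[0,0,0],[0,0,0.0003],0],[[0,0,0],[0,0,0.0003],0.6],[[0,0,0],[0,0,0.0003],0.6],[[0,0,0],[0,0,0.0003],0.6],[[0,0,0],[0,0,0.0003],0.6],[[0,0,0],[0,0,0.0003],0.6],[[0,0,0],[0,0,0.0003],0.6],[[0,0,0],[0,0,0.0003],0.6],[[0,0,0],[0,0,0.0003],0.6]]'
```

```text
time: 9.9
tool_pos: [594.6, -129.8, 49.9]
tcp_rot: [3.142, -0.0, 1.707]
contact_force: [-0.2, -0.2, 0.3]
grip_width: 55.0
finger_force: 0.0
```

```bash
python3 -m handwheel '[[[0,0,0],[0,0,-0.03],0.6],[[0,0,0],[0,0,-0.07],0.6],[[0,0,0],[0,0,-0.11],0.6],[[0,0,0],[0,0,-0.15],0.6],[[0,0,0],[0.02,-0.04,-0.17],0.6],[[0,0,0],[0.05,-0.08,-0.18],0.6],[[0,0,0],[0.08,-0.12,-0.18],0.6],[[0,0,0],[0.12,-0.14,-0.18],0.6],[[0,0,0],[0.16,-0.14,-0.18],0.6],[[0,0,0],[0.2,-0.14,-0.18],0.6],[[0,0,0],[0.2,-0.14,-0.18],0.6],[[0,0,0],[0.2,-0.14,-0.18],0.6]]'
python3 - <<'E'
from h import *
th=np.radians(7.8); ex=np.array([np.cos(th),np.sin(th)]); ey=np.array([-ex[1],ex[0]])
t=capture("top"); s=capture("scene"); 
for n,c in(("top",t),("scene",s)):
    W=world(c); hsv=cv2.cvtColor(c["image"],cv2.COLOR_RGB2HSV).astype(int);h,sa,v=hsv[...,0],hsv[...,1],hsv[...,2]
    q=(W[...,:2]-[592.7,-129.7])
    m=((h<5)|(h>174))&(sa>150)&(np.hypot(q[...,0],q[...,1])<60)&(W[...,2]>84)
    if m.sum()>5: r=cv2.minAreaRect(W[m][:,:2].astype(np.float32)); d=np.array(r[0])-[592.7,-129.7]; print(n,m.sum(),r,"across",d@ex,"along",d@ey,"z",np.median(W[m][:,2]))
    g=(h>50)&(h<75)&(sa>130)&(abs(W[...,2]-96)<5)
    if g.sum()>5: print("green",W[g].mean(0))
a=cv2.resize(t["image"][100:240,160:500],(780,321)); b=cv2.resize(s["image"][120:370,220:450],(230,250))
o=np.zeros((575,780,3),np.uint8); o[:321]=a; o[322:572,:230]=b
cv2.imwrite("pics/end.png",o[...,::-1])
E
```

```text
time: 11.1
tool_pos: [428.8, 49.8, 230.1]
tcp_rot: [3.141, 0.0, 1.709]
contact_force: [-0.0, 0.2, 0.6]
grip_width: 55.2
finger_force: 0.0
top 22 ((594.7783813476562, -147.97842407226562), (13.304229736328125, 5.10952091217041), 21.426223754882812) across -0.42151495429798636 along -18.391377891152374 z 89.4267138818916
green [493.07746379 308.94630192  95.58915128]
scene 244 ((597.0914916992188, -130.72621154785156), (16.02212905883789, 43.943092346191406), 8.185307502746582) across 4.211588029793832 along -1.6127106847007668 z 88.55072563243613
green [497.5267205  309.18715661  94.65607683]
```

View pics/end.png

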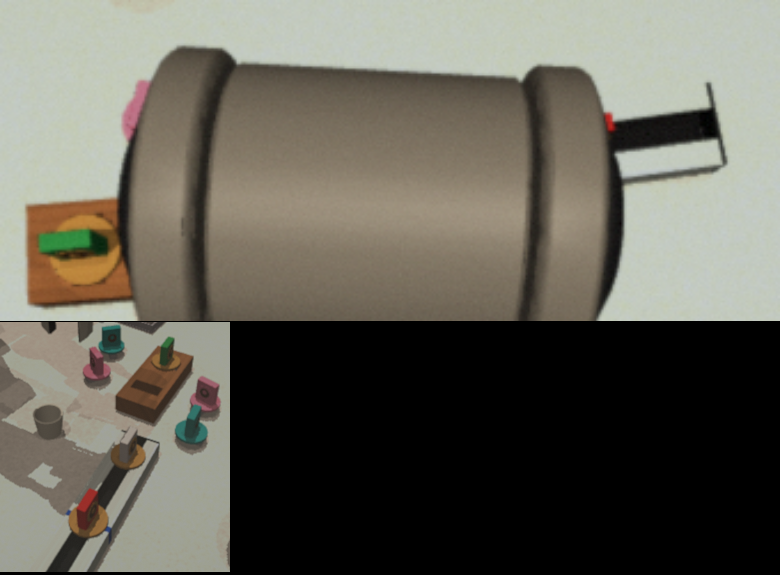

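The final view shows red seated at the blue mark and parallel to the white plaque (scene tile, 88,512). In the scene frame it is centred on the slot, with yaw 8.2° against 7.8° for the rail and its top at about 89 mm. Green is unmoved and the arm is clear.

```bash
python3 -c "
from plant import close_job; print(close_job())"
```

```text
the job is handed in; nothing more can be done
None
```

The red plaque is seated in the rail at the blue mark, turned square across it and released; green was left in the rack, and the job was handed in at about 11 s (no verdict was returned).

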